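# Sort the instruments and samples after a microscope procedure

### The job

Clear up the blue mat, sharps first: before moving anything else, lay the capped yellow scalpel flat in the yellow sharps tub. Then lay the steel forceps and the steel spoon flat on the floor of the steel instrument tray, beside each other and not one on top of the other, and stand the two sample jars upright in the green caddy, one in each compartment. Leave the glass dish and the hair clipper where they are.

Things in the scene. Friction and masses are not known exactly. Their poses are not given: they have to be found in the camera images.
- scalpel: Disposable scalpel, yellow plastic handle with a red cap over the blade: 125 mm long, 11 mm wide (red cap 13 mm), 9 mm high. The cap is at its +x end, from 17 to 62 mm from the origin. It lies flat on the blue mat along the robot's x direction, turned by up to 30 degrees. Rigid. Origin: middle of its length, on its underside; x runs along it, z is up.
- forceps: Bright steel forceps (tweezers), a slim closed V: 125 mm long, 14 mm wide across the middle (at most 17 mm), 8 mm high; the points are at +x, the solid heel at -x. It lies flat on the blue mat along the robot's x direction, turned by up to 30 degrees. Rigid. Origin: middle of its length, on its underside; x runs along it, z is up.
- spoon: Small steel laboratory spoon: a dark flat handle 10 mm wide and 8 mm high from x = -62 to +22 mm, a bright thin shank 5 mm wide and a round bowl 16 mm across at the +x end; 125 mm long in all. It lies flat on the blue mat along the robot's x direction, turned by up to 30 degrees. Rigid. Origin: middle of its length, on its underside; x runs along it, z is up.
- jar_orange: Round plastic sample jar with an orange screw lid, standing upright on the mat: 58 mm high; clear body 39 mm in diameter, lid 42 mm in diameter from 40 to 58 mm height. The lid is fixed tight. Origin: centre of the underside, z up.
- jar_white: The same sample jar with a white lid: 58 mm high; clear body 39 mm in diameter, lid 42 mm in diameter from 40 to 58 mm height. The lid is fixed tight. Origin: centre of the underside, z up.
- steel_tray: Open stainless instrument tray, fixed to the bench beyond the mat: 150 mm along its x, 190 mm along its y, 20 mm high, walls and floor 3 mm thick (inside 144 by 184 mm). Its long side lies across the robot's forward direction, turned by up to 12 degrees. Origin: centre of the underside, z up.
- sharps_tub: Open yellow plastic sharps tub, fixed: 110 mm along its x, 170 mm along its y, 35 mm high, walls and floor 4 mm thick (inside 102 by 162 mm). Long side across the robot's forward direction, turned by up to 12 degrees. Origin: centre of the underside, z up.
- jar_caddy: Open green plastic caddy, fixed: 80 mm along its x, 148 mm along its y, 25 mm high, walls and floor 4 mm thick; a 4 mm divider as high as the walls splits it into two equal compartments, each 72 by 68 mm inside, with centres at y = +36 and -36 mm. Turned by up to 12 degrees. Origin: centre of the underside, z up.
- dish: Bystander: covered round glass dish holding an amber layer, 60 mm in diameter, 16 mm high, loose on the mat among the things to sort; not to be moved. Origin: centre of the underside.
- clipper: Bystander: black and grey hair clipper lying on the mat among the things to sort, 132 mm long, 36 mm wide, 31 mm high, loose; not to be moved. Lies along the robot's x direction, turned by up to 12 degrees. Origin: on the underside, near the middle (it reaches from x = -65 to +67 mm).
There are look-alikes about, which are no part of the job. Of the things that look like the steel_tray, the largest one is meant. Of the things that look like the jar_orange, the largest one is meant.

How it is judged:
By the outcome, as a careful person would: the job done as asked, in the order asked, and still so for the second after the job is handed in, with the robot touching nothing.
It also fails if it takes over 109 s, if anything falls off the work surface, if the arm or the gripper's body presses on something with over 40 N, if the wrist force passes 120 N, or if a joint passes its speed limit or range.

### The arm

A 6-joint arm with a two-finger parallel gripper is mounted at the origin on the work surface. World frame = base frame: x ahead of the robot, y to its left, z up, the work surface at z = 0. Lengths are in m, angles in degrees, forces in N, time in s.
With the tool pointing down it reaches from about 0.3 to 0.75 m from the base axis. Payload 8.5 kg.
Tool frame: the origin (TCP) lies midway between the tips of the shut fingers; the grasp point (between the pads) lies 19 mm behind it (env.pinch_z is the z of the grasp point in the tool frame, in m); z points along the fingers, y is the line along which they close (so a half turn about z gives the same grasp; the last joint's range is limited). The gripper opens to 85 mm and grips with 20 to 120 N. Pads are 22 mm wide; open, the fingers measure 114 mm over their backs; the gripper's body (76 mm by 85 mm) begins 54 mm behind the grasp point. The pads swing forward as they close: fully open they stand 13 mm farther back than shut.
Start: joints at [-77.538, 21.807, 74.336, -0, 83.858, -12.336], TCP at [0.231, -0.499, 0.231] pointing down, gripper open.
Joint ranges: [-178.18, 178.18], [-50.72, 133.34], [12.68, 142.11], [-81.47, 261.47], [9.98, 163.14], [-165.26, 165.26]. Speed limits (degrees/s): [136.94, 136.94, 180, 180, 180, 180].

### API

Orientations are given as a 3x3 rotation matrix whose columns are the frame's x, y, z axes.
In Python, from rig import env gives the robot as it stands.
- The arm moves only by the tool arm_command, never from a script. Its argument "deltas" is a list of rows, each an object of numbers: "rx", "ry", "rz": the turn, a rotation vector about the tool's x, y, z in rad; "dx", "dy", "dz": the shift along the tool's x, y, z in m; "fingers": the finger opening in m, from 0 to 0.0854. In form: [{"rx": .., "ry": .., "rz": .., "dx": .., "dy": .., "dz": .., "fingers": ..}, ...]. A call has 1 to 12 rows; each row shifts and turns the commanded pose from where the row before left it, along the tool's axes as they then stand; what a row does not reach is not made up. A row lasts 1/10 s, in which the tool goes at most 50 mm and 8.59 degrees, less where a joint would pass 70% of its speed; a pose out of reach is approached as far as the arm can. A call is refused whole if a number of a shift passes 0.05 or a number of a turn 0.15, either way. A call with a gripper value outside its range is refused whole. The fingers move at their own pace and stop on an object; "squeeze" is the grip in N (left out, the last holds). Time passes only in rows, so rows that do not move let the fingers close. It gives the time, the measured TCP pose, the force, the opening and the grip force at its end, in the units of the state.
- env.observe(): the state, without advancing time (a new reading comes with each control period).
- env.get_image(name): name is "side" or "top"; returns a dict with "color" (420x560x3 uint8, blue, green, red), "camera_matrix" (3x3 intrinsics, pixels), "eye" and "orientation" of the camera in the world. Camera axes: x right, y up, looking along -z (the intrinsics and any distortion apply to the point x, -y, -z); pixel columns grow to the right and rows downward; lengths in m; the calibration is good to about 2 mm. A picture is of the moment at which its call begins. There is no depth.
- env.close_job(): hands the job in; it is judged then, once.
Trained networks look in a picture, given as the dict that the camera call returned (one of the last four; its "shot" number tells which), for a name from the list of things; names that differ only in an ending like _2 or _b are one class to them, and where a whole thing is asked for, a point or a joint stands for the part that bears it (a point fixed in the world has none). Each returns a list of dicts, best first, with "p" (0 to 1); they miss things now and then, are a little off and sometimes report something else, mostly with a low value. They report only what shows in the picture. A call takes as long as a camera call. They do not tell look-alikes from the thing itself.
- env.look_for(query, picture): "box" ([left, top, right, bottom] in pixels, round what is visible of it).
- env.tip_of(query, picture): "location" ([column, row] in pixels: a listed point, or the origin of a listed thing).
The state is a dict: "time_s": time; "q": joint angles; "qvel": joint speeds; "joint_efforts": joint torques, N m; "position": TCP position; "tool_rot": TCP orientation; "ft_force": force on the tool from outside, world axes, zero at the start; "wrist_torque": the same for the moment, N m; "grip_width": finger opening in m; "gripper_force": force on a finger pad.
Only numpy, scipy, OpenCV 4.12 (cv2) and the standard library are available. Lean on these libraries where they do the work, as an engineer would, in place of code of your own. Each camera call takes 0.05 s, during which the arm holds its last target. There are 200 camera calls.

## Working session

There is one attempt and no reset: what is moved stays moved. The work goes in short steps, Python scripts to look and compute and a tool call to move; the robot and the scene stay as the last step left them, time stands still between calls to the robot, and variables do not carry over. Pictures are saved under pics/ and viewed, at most 14 in all, crops included, and the job is handed in when it is done.

Besides the shell and the picture viewer there is one more tool, called after ">>>" by a JSON object that holds its "name" and its "arguments". arm_command: Moves the arm, as the interface text tells. Its arguments: {"type":"object","properties":{"deltas":{"type":"array"},"squeeze":{"type":"number"}},"required":["deltas"]}

```bash
ls; mkdir -p pics
python3 - <<'E'
from rig import env
import cv2,pickle
P={}
for n in("top","side"):
    p=env.get_image(n);P[n]=p;cv2.imwrite(f"pics/{n}0.png",p["color"])
    print(n,p["camera_matrix"],p["eye"],p["orientation"],[k for k in p])
    for q in["scalpel","forceps","spoon","jar_orange","jar_white","steel_tray","sharps_tub","jar_caddy","dish","clipper"]:
        print(q,[([round(float(v)) for v in d["box"]],round(d["p"],2)) for d in env.look_for(q,p)][:4],[([round(float(v),1) for v in d["location"]],round(d["p"],2)) for d in env.tip_of(q,p)][:4])
pickle.dump(P,open("P0.pkl","wb"))
print(env.pinch_z,env.observe())
E
```

```text
pics
top [[403.08984352   0.         279.78220518]
 [  0.         403.08984352 201.83774167]
 [  0.           0.           1.        ]] [0.1974278  0.09007891 1.27424144] [[-0.00473331  0.98264775 -0.18542113]
 [-0.99997581 -0.00559626 -0.00413089]
 [-0.00509688  0.18539709  0.98265047]] ['color', 'camera_matrix', 'eye', 'orientation', 'shot']
scalpel [([343, 179, 352, 219], 0.57)] [([345.4, 197.6], 0.64)]
forceps [] [([274.8, 196.9], 0.65)]
spoon [([304, 181, 318, 219], 0.65), ([370, 198, 391, 216], 0.52)] [([310.0, 199.2], 0.6)]
jar_orange [([234, 194, 245, 212], 0.73)] [([242.6, 206.6], 0.73), ([145.2, 243.5], 0.54), ([182.5, 257.5], 0.42)]
jar_white [] []
steel_tray [([129, 116, 174, 153], 0.91), ([198, 118, 259, 168], 0.86), ([194, 261, 240, 301], 0.77)] [([153.3, 132.0], 0.84), ([219.1, 280.5], 0.76), ([228.2, 142.0], 0.75)]
sharps_tub [([280, 118, 331, 164], 0.87)] [([306.1, 141.8], 0.63)]
jar_caddy [([360, 121, 410, 153], 0.65)] [([384.1, 137.1], 0.64)]
dish [([371, 199, 390, 215], 0.6)] [([379.6, 206.8], 0.47)]
clipper [([199, 183, 215, 228], 0.55)] [([204.9, 203.8], 0.86)]

[... 1418 characters left out ...]
5636e+01, -1.23349459e+01]), 'qvel': array([ 0.06747054, -0.18450496, -0.05065617,  0.00759464, -0.0738703 ,
       -0.02816015]), 'joint_efforts': array([ 2.14506272e-04, -4.48324120e+01, -2.31463695e+01, -1.58950434e-04,
        5.32146350e-04,  1.56334772e-05]), 'position': array([ 0.23065909, -0.49927985,  0.231322  ]), 'tool_rot': array([[ 9.07812709e-01,  4.19375829e-01,  4.87556700e-06],
       [ 4.19375829e-01, -9.07812709e-01, -1.50944670e-05],
       [-1.90415292e-06,  1.57476439e-05, -1.00000000e+00]]), 'ft_force': array([-0.58687724,  0.10815347,  0.06441272]), 'wrist_torque': array([ 0.01228911,  0.01725835, -0.06049969]), 'gripper_force': 0.0, 'grip_width': 0.08537523106593509}
```

Run:
```python
import cv2,pickle
P=pickle.load(open("P0.pkl","rb"))
def crop(n,x0,y0,x1,y1,s,o):cv2.imwrite(o,cv2.resize(P[n]["color"][y0:y1,x0:x1],None,fx=s,fy=s,interpolation=cv2.INTER_CUBIC))
crop("top",185,110,420,240,3.4,"pics/t1.png")
crop("side",40,100,380,410,2.0-.1,"pics/s1.png")
```

```text
(no output)
```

View pics/top0.png

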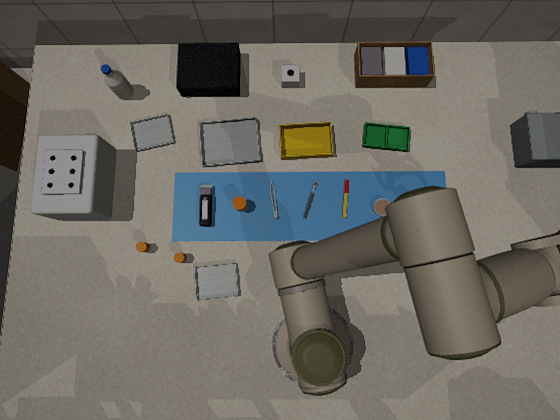

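View pics/t1.png

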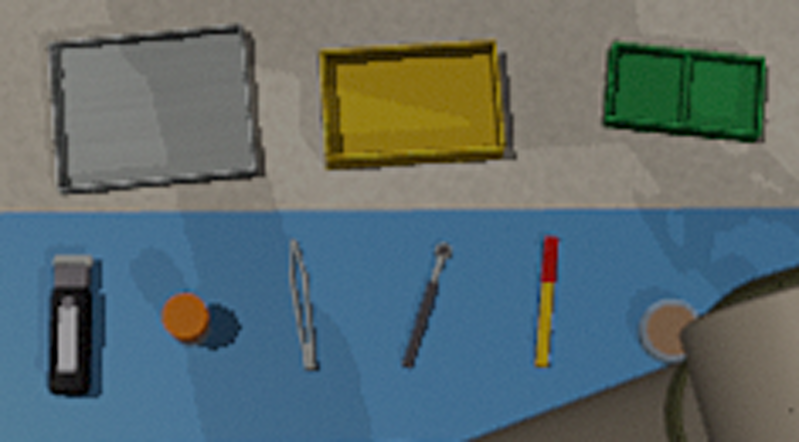

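View pics/s1.png

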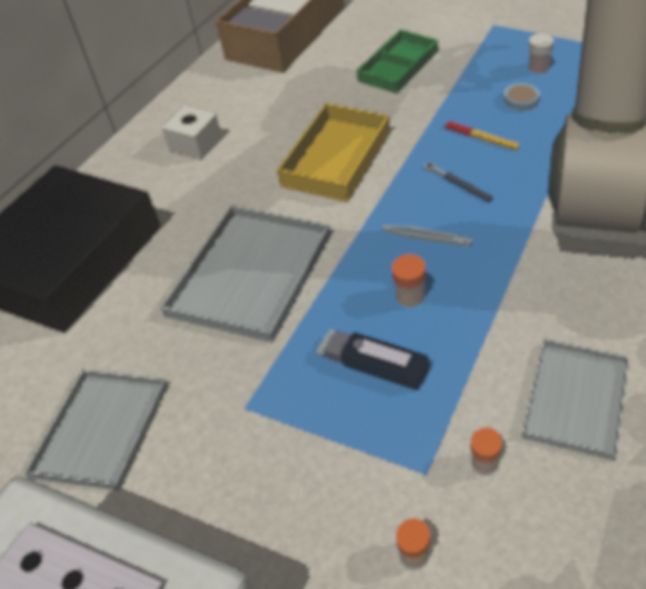

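Candidates. Orange jars, by top-image pixel: (240,204) on the mat, and (142,247) and (180,258), which are smaller and off the mat. I choose (240,204). Trays: (230,142) is the largest, against (153,132) and (217,281), so I choose (230,142). Scalpel at (345,199), forceps at (275,199), spoon at (310,200). The white jar shows only in the side view, at (327,128). The crops confirm these choices.

```bash
cat > h.py <<'E'
import numpy as np,cv2
def world(p,uv,z):
    K=p["camera_matrix"];u,v=uv
    d=np.array([(u-K[0,2])/K[0,0],-(v-K[1,2])/K[1,1],-1.]);d=np.asarray(p["orientation"])@d
    e=np.asarray(p["eye"]);return e+d*(z-e[2])/d[2]
def pix(p,X):
    c=np.asarray(p["orientation"]).T@(np.asarray(X)-p["eye"]);K=p["camera_matrix"]
    return np.array([K[0,2]+K[0,0]*c[0]/-c[2],K[1,2]-K[1,1]*c[1]/-c[2]])
def pca(m):
    # PCA line of mask: returns center(mid of extents), ends
    ys,xs=np.nonzero(m);q=np.c_[xs,ys].astype(float);c=q.mean(0)
    w,V=np.linalg.eigh(np.cov((q-c).T));a=V[:,1]
    t=(q-c)@a;return c+a*(t.min()-.3),c+a*(t.max()+.3)
E
cat > m.py <<'E'
import pickle,numpy as np,cv2
from h import *
P=pickle.load(open("P0.pkl","rb"));T=P["top"];S=P["side"]
f=lambda x,y:(185+(x+.5)/3.4-.5,110+(y+.5)/3.4-.5)
g=lambda x,y:(40+(x+.5)/1.9-.5,100+(y+.5)/1.9-.5)
r=lambda a:np.round(a,4)
for n,a,b,z,sa,sb in[("scalpel",(551,238),(542,366),.007,(447,126),(518,146)),("forceps",(294,240),(311,368),.006,(383,229),(471,241)),("spoon",(446,243),(407,366),.006,(424,165),(491,198))]:
    for nm,A,B in(("top",world(T,f(*a),z),world(T,f(*b),z)),("side",world(S,g(*sa),z),world(S,g(*sb),z))):
        print(n,nm,r((A+B)/2),"len",r(np.linalg.norm(A-B)),"yaw",r(np.degrees(np.arctan2(*(A-B)[[1,0]]))))
print("jarO",world(T,f(186,318),.058),world(S,g(409,263),.058));print("jarW side",world(S,g(541,39),.058))
print("dish",world(S,g(522,94),.014))
for n,c,z in[("tray",[(52,42),(243,28),(263,175),(64,192)],.02),("tub",[(321,50),(496,42),(507,156),(327,167)],.035),("caddy",[(613,40),(765,58),(760,140),(605,125)],.025)]:
    W=np.array([world(T,f(*q),z) for q in c]);l=(W[0]+W[3])/2-(W[1]+W[2])/2
    print(n,r(W.mean(0)),"Ly",r(np.linalg.norm(l)),"Lx",r(np.linalg.norm((W[0]+W[1]-W[2]-W[3])/2)),"yaw",r(np.degrees(np.arctan2(-l[0],l[1]))))
print("clip",[r(world(T,f(*q),.031)[:2]) for q in[(53,257),(92,257),(90,394),(50,394)]])
E
python3 m.py
```

```text
scalpel top [ 0.4469 -0.1147  0.007 ] len 0.1235 yaw -5.9299
scalpel side [ 0.4441 -0.1087  0.007 ] len 0.1211 yaw -3.6636
forceps top [0.4465 0.1152 0.006 ] len 0.1241 yaw 7.3143
forceps side [0.4442 0.1202 0.006 ] len 0.1238 yaw 10.0734
spoon top [ 0.4453 -0.0019  0.006 ] len 0.1242 yaw -18.2813
spoon side [0.4443 0.0029 0.006 ] len 0.1225 yaw -15.5106
jarO [0.42345058 0.21933888 0.058     ] [0.42632469 0.21793588 0.058     ]
jarW side [ 0.4166288  -0.33136576  0.058     ]
dish [ 0.41562692 -0.22732874  0.014     ]
tray [0.6351 0.2555 0.02  ] Ly 0.1874 Lx 0.1503 yaw 4.3839
tub [0.6334 0.0098 0.035 ] Ly 0.1684 Lx 0.1149 yaw 2.8278
caddy [ 0.648  -0.2518  0.025 ] Ly 0.1466 Lx 0.0844 yaw -6.8664
clip [array([0.487 , 0.3469]), array([0.4867, 0.3106]), array([0.3583, 0.309 ]), array([0.3585, 0.3456])]
```

```bash
cat >> h.py <<'E'
def plan(x,y,yaw=None,s=None):
    from rig import env
    s=s or env.observe();R=s["tool_rot"];p=s["position"]
    cy=np.arctan2(R[1,0],R[0,0]);rz=0
    if yaw is not None: rz=-np.radians((yaw-np.degrees(cy)+180)%360-180);cy=np.radians(yaw)
    d=np.array([x,y])-p[:2];c,sn=np.cos(cy),np.sin(cy)
    print("t",round(s["time_s"],2),"pos",np.round(p,4),"yaw",round(float(np.degrees(np.arctan2(R[1,0],R[0,0]))),2),"-> rz",round(float(rz),4),"then dx",round(float(d@[c,sn]),4),"dy",round(float(d@[sn,-c]),4))
E
python3 - <<'E'
import pickle
from h import *
P=pickle.load(open("P0.pkl","rb"));r=lambda a:np.round(a,4)
boxes={"scalpel":{"top":(336,174,360,224),"side":(268,156,320,186)},"forceps":{"top":(264,174,284,224),"side":(236,212,294,234)},"spoon":{"top":(298,174,325,224),"side":(258,182,304,210)}}
for n,b in boxes.items():
  for cam,(x0,y0,x1,y1) in b.items():
    p=P[cam];big=cv2.resize(p["color"][y0:y1,x0:x1],None,fx=4,fy=4,interpolation=cv2.INTER_CUBIC)
    hsv=cv2.cvtColor(big,cv2.COLOR_BGR2HSV)
    blue=(hsv[...,0]>95)&(hsv[...,0]<118)&(hsv[...,1]>100)
    m=(~blue).astype(np.uint8)
    k,l,st,_=cv2.connectedComponentsWithStats(m);i=1+np.argmax(st[1:,4]);
    A,B=[world(p,((e[0]+.5)/4-.5+x0,(e[1]+.5)/4-.5+y0),.005) for e in pca(l==i)]
    if A[0]<B[0]:A,B=B,A
    print(n,cam,r((A+B)/2),"len",r(np.linalg.norm(A-B)),"yaw",r(np.degrees(np.arctan2(*(A-B)[[1,0]]))))
plan(.444,-.112,-5)
E
```

```text
scalpel top [ 0.4481 -0.1148  0.005 ] len 0.1298 yaw -6.4652
scalpel side [ 0.447  -0.1128  0.005 ] len 0.1324 yaw -6.4115
forceps top [0.4467 0.116  0.005 ] len 0.129 yaw 7.6156
forceps side [0.4457 0.1184 0.005 ] len 0.1289 yaw 7.7804
spoon top [ 0.4458 -0.0016  0.005 ] len 0.1266 yaw -18.1841
spoon side [0.4454 0.001  0.005 ] len 0.1269 yaw -17.8919
t 2.1 pos [ 0.2307 -0.4993  0.2313] yaw 24.8 -> rz 0.52 then dx 0.1788 dy -0.4044
```

>>> {"name": "arm_command", "arguments": {"deltas": [{"rz":0.136,"dz":0.015,"fingers":0.04},{"rz":0.136,"dz":0.015,"fingers":0.04},{"rz":0.136,"dz":0.015,"fingers":0.04},{"rz":0.136,"dz":0.015,"fingers":0.04}]}}

```text
invalid input
```

>>> {"name": "arm_command", "arguments": {"deltas": [{"dx":0.0157,"dy":-0.037},{"dx":0.0157,"dy":-0.037},{"dx":0.0157,"dy":-0.037},{"dx":0.0157,"dy":-0.037},{"dx":0.0157,"dy":-0.037},{"dx":0.0157,"dy":-0.037},{"dx":0.0157,"dy":-0.037},{"dx":0.0157,"dy":-0.037},{"dx":0.0157,"dy":-0.037},{"dx":0.0157,"dy":-0.037},{"dx":0.0157,"dy":-0.037},{}]}}

```text
invalid input
```

Run:
```python
from h import *
from rig import env
import pickle
plan(.4475,-.1138,-6.4)
P={}
for n in("top","side"):
    p=env.get_image(n);P[n]=p
    for q in("jar_white","dish"):
        for d in env.look_for(q,p)[:2]:print(n,q,np.round(d["box"]),round(d["p"],2))
pickle.dump(P,open("P1.pkl","wb"))
c=[P["top"]["color"][150:250,340:480],P["side"]["color"][90:190,250:390]]
cv2.imwrite("pics/c1.png",np.hstack([cv2.resize(a,None,fx=2.85,fy=2.85,interpolation=cv2.INTER_CUBIC) for a in c]))
```

```text
t 2.1 pos [ 0.2307 -0.4993  0.2313] yaw 24.8 -> rz 0.5445 then dx 0.1725 dy -0.4072
top jar_white [277. 211. 270. 214.] 0.58
top dish [372. 198. 387. 218.] 0.64
side jar_white [320. 116. 333. 138.] 0.82
side dish [304. 141. 324. 159.] 0.74
```

View pics/c1.png

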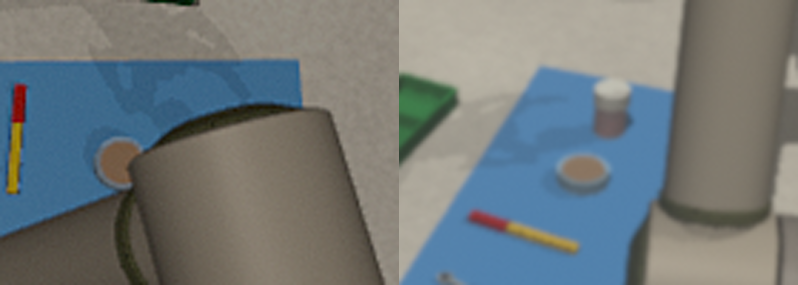

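The call was refused, so rows probably need every key. The arm hasn't moved. The crop shows the scalpel at left, the dish beside it, and the white jar behind the arm.

>>> {"name": "arm_command", "arguments": {"deltas": [{"rx":0,"ry":0,"rz":0.136,"dx":0,"dy":0,"dz":0.015,"fingers":0.04},{"rx":0,"ry":0,"rz":0.136,"dx":0,"dy":0,"dz":0.015,"fingers":0.04},{"rx":0,"ry":0,"rz":0.136,"dx":0,"dy":0,"dz":0.015,"fingers":0.04},{"rx":0,"ry":0,"rz":0.136,"dx":0,"dy":0,"dz":0.015,"fingers":0.04}], "squeeze": 40}}

```text
time_s: 2.8
position: [0.2307, -0.4993, 0.1708]
tool_rot: [[0.993, -0.117, 0.0], [-0.117, -0.993, -0.0], [0.0, 0.0, -1.0]]
ft_force: [-0.1, 0.7, 0.5]
grip_width: 0.0402
gripper_force: 0.0
```

>>> {"name": "arm_command", "arguments": {"deltas": [{"rx":0,"ry":0,"rz":0,"dx":0.0157,"dy":-0.037,"dz":0,"fingers":0.04},{"rx":0,"ry":0,"rz":0,"dx":0.0157,"dy":-0.037,"dz":0,"fingers":0.04},{"rx":0,"ry":0,"rz":0,"dx":0.0157,"dy":-0.037,"dz":0,"fingers":0.04},{"rx":0,"ry":0,"rz":0,"dx":0.0157,"dy":-0.037,"dz":0,"fingers":0.04},{"rx":0,"ry":0,"rz":0,"dx":0.0157,"dy":-0.037,"dz":0,"fingers":0.04},{"rx":0,"ry":0,"rz":0,"dx":0.0157,"dy":-0.037,"dz":0,"fingers":0.04},{"rx":0,"ry":0,"rz":0,"dx":0.0157,"dy":-0.037,"dz":0,"fingers":0.04},{"rx":0,"ry":0,"rz":0,"dx":0.0157,"dy":-0.037,"dz":0,"fingers":0.04},{"rx":0,"ry":0,"rz":0,"dx":0.0157,"dy":-0.037,"dz":0,"fingers":0.04},{"rx":0,"ry":0,"rz":0,"dx":0.0157,"dy":-0.037,"dz":0,"fingers":0.04},{"rx":0,"ry":0,"rz":0,"dx":0.0157,"dy":-0.037,"dz":0,"fingers":0.04},{"rx":0,"ry":0,"rz":0,"dx":0,"dy":0,"dz":0,"fingers":0.04}]}}

```text
time_s: 4.0
position: [0.4488, -0.1106, 0.1715]
tool_rot: [[0.994, -0.106, 0.001], [-0.106, -0.994, 0.001], [0.001, -0.001, -1.0]]
ft_force: [-0.1, -0.6, -1.4]
grip_width: 0.0394
gripper_force: 0.0
```

Run:
```python
from h import *
plan(.4475,-.1138,-6.4)
```

```text
t 4.0 pos [ 0.4488 -0.1106  0.1715] yaw -6.09 -> rz 0.0054 then dx -0.0009 dy 0.0033
```

>>> {"name": "arm_command", "arguments": {"deltas": [{"rx":0,"ry":0,"rz":0,"dx":0,"dy":0,"dz":0.036,"fingers":0.04},{"rx":0,"ry":0,"rz":0,"dx":0,"dy":0,"dz":0.036,"fingers":0.04},{"rx":0,"ry":0,"rz":0,"dx":0,"dy":0,"dz":0.036,"fingers":0.04},{"rx":0,"ry":0,"rz":0,"dx":0,"dy":0,"dz":0.026,"fingers":0.04},{"rx":0,"ry":0,"rz":0,"dx":0,"dy":0,"dz":0.02,"fingers":0.04},{"rx":0,"ry":0,"rz":0,"dx":0,"dy":0,"dz":0.01,"fingers":0.04},{"rx":0,"ry":0,"rz":0,"dx":0,"dy":0,"dz":0.003,"fingers":0.04},{"rx":0,"ry":0,"rz":0,"dx":0,"dy":0,"dz":0,"fingers":0.04},{"rx":0,"ry":0,"rz":0,"dx":0,"dy":0,"dz":0,"fingers":0.04}]}}

```text
time_s: 4.9
position: [0.4479, -0.1143, 0.0051]
tool_rot: [[0.994, -0.111, 0.001], [-0.111, -0.994, -0.001], [0.002, 0.001, -1.0]]
ft_force: [-0.4, 0.5, 1.1]
grip_width: 0.04
gripper_force: 0.0
```

Run:
```python
from h import *
from rig import env
plan(.4475,-.1138,-6.4)
a=env.get_image("top")["color"][150:250,290:430];b=env.get_image("side")["color"][110:210,240:380]
cv2.imwrite("pics/c2.png",np.hstack([cv2.resize(c,None,fx=2.85,fy=2.85,interpolation=cv2.INTER_CUBIC) for c in(a,b)]))
```

```text
t 4.9 pos [ 0.4479 -0.1143  0.0051] yaw -6.37 -> rz 0.0005 then dx -0.0005 dy -0.0004
```

View pics/c2.png

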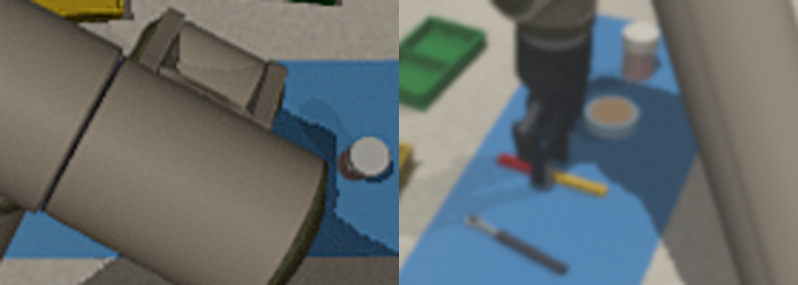

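>>> {"name": "arm_command", "arguments": {"deltas": [{"rx":0,"ry":0,"rz":0,"dx":0,"dy":0,"dz":0,"fingers":0},{"rx":0,"ry":0,"rz":0,"dx":0,"dy":0,"dz":0,"fingers":0},{"rx":0,"ry":0,"rz":0,"dx":0,"dy":0,"dz":0,"fingers":0},{"rx":0,"ry":0,"rz":0,"dx":0,"dy":0,"dz":0,"fingers":0},{"rx":0,"ry":0,"rz":0,"dx":0,"dy":0,"dz":0,"fingers":0},{"rx":0,"ry":0,"rz":0,"dx":0,"dy":0,"dz":-0.01,"fingers":0},{"rx":0,"ry":0,"rz":0,"dx":0,"dy":0,"dz":-0.02,"fingers":0},{"rx":0,"ry":0,"rz":0,"dx":0,"dy":0,"dz":-0.03,"fingers":0},{"rx":0,"ry":0,"rz":0,"dx":0,"dy":0,"dz":-0.03,"fingers":0},{"rx":0,"ry":0,"rz":0,"dx":0,"dy":0,"dz":-0.03,"fingers":0}]}}

```text
time_s: 6.0
position: [0.4472, -0.1138, 0.1262]
tool_rot: [[0.994, -0.111, 0.0], [-0.111, -0.994, -0.0], [0.0, 0.0, -1.0]]
ft_force: [0.4, -0.7, 0.1]
grip_width: 0.009
gripper_force: 39.2
```

>>> {"name": "arm_command", "arguments": {"deltas": [{"rx":0,"ry":0,"rz":-0.1443,"dx":0,"dy":0,"dz":0,"fingers":0},{"rx":0,"ry":0,"rz":-0.1443,"dx":0,"dy":0,"dz":0,"fingers":0},{"rx":0,"ry":0,"rz":-0.1443,"dx":0,"dy":0,"dz":0,"fingers":0},{"rx":0,"ry":0,"rz":-0.1443,"dx":0,"dy":0,"dz":0,"fingers":0},{"rx":0,"ry":0,"rz":-0.1443,"dx":0,"dy":0,"dz":0,"fingers":0},{"rx":0,"ry":0,"rz":-0.1443,"dx":0,"dy":0,"dz":0,"fingers":0},{"rx":0,"ry":0,"rz":-0.1443,"dx":0,"dy":0,"dz":0,"fingers":0},{"rx":0,"ry":0,"rz":-0.1443,"dx":0,"dy":0,"dz":0,"fingers":0},{"rx":0,"ry":0,"rz":-0.1443,"dx":0,"dy":0,"dz":0,"fingers":0},{"rx":0,"ry":0,"rz":-0.1443,"dx":0,"dy":0,"dz":0,"fingers":0},{"rx":0,"ry":0,"rz":-0.1443,"dx":0,"dy":0,"dz":0,"fingers":0},{"rx":0,"ry":0,"rz":-0.1443,"dx":0,"dy":0,"dz":0,"fingers":0}]}}

```text
time_s: 7.2
position: [0.4473, -0.1138, 0.1249]
tool_rot: [[-0.056, 0.998, 0.0], [0.998, 0.056, -0.0], [-0.0, 0.0, -1.0]]
ft_force: [0.3, 1.0, 0.3]
grip_width: 0.0089
gripper_force: 39.2
```

>>> {"name": "arm_command", "arguments": {"deltas": [{"rx":0,"ry":0,"rz":0,"dx":0.0115,"dy":0.0192,"dz":0,"fingers":0},{"rx":0,"ry":0,"rz":0,"dx":0.0115,"dy":0.0192,"dz":0,"fingers":0},{"rx":0,"ry":0,"rz":0,"dx":0.0115,"dy":0.0192,"dz":0,"fingers":0},{"rx":0,"ry":0,"rz":0,"dx":0.0115,"dy":0.0192,"dz":0,"fingers":0},{"rx":0,"ry":0,"rz":0,"dx":0.0115,"dy":0.0192,"dz":0,"fingers":0},{"rx":0,"ry":0,"rz":0,"dx":0.0115,"dy":0.0192,"dz":0,"fingers":0},{"rx":0,"ry":0,"rz":0,"dx":0.0115,"dy":0.0192,"dz":0,"fingers":0},{"rx":0,"ry":0,"rz":0,"dx":0.0115,"dy":0.0192,"dz":0,"fingers":0},{"rx":0,"ry":0,"rz":0,"dx":0.0115,"dy":0.0192,"dz":0,"fingers":0},{"rx":0,"ry":0,"rz":0,"dx":0.0115,"dy":0.0192,"dz":0,"fingers":0},{"rx":0,"ry":0,"rz":0,"dx":0,"dy":0,"dz":0,"fingers":0},{"rx":0,"ry":0,"rz":0,"dx":0,"dy":0,"dz":0,"fingers":0}]}}

```text
time_s: 8.4
position: [0.6331, 0.0106, 0.1245]
tool_rot: [[-0.05, 0.999, -0.001], [0.999, 0.05, -0.0], [-0.0, -0.001, -1.0]]
ft_force: [-0.2, 0.4, -0.2]
grip_width: 0.0089
gripper_force: 39.2
```

Run:
```python
from h import *
from rig import env
plan(.634,.01,92.8)
a=env.get_image("top")["color"][80:200,250:410];b=env.get_image("side")["color"][110:230,170:330]
cv2.imwrite("pics/c3.png",np.hstack([cv2.resize(c,None,fx=2.5,fy=2.5,interpolation=cv2.INTER_CUBIC) for c in(a,b)]))
```

```text
t 8.4 pos [0.6331 0.0106 0.1245] yaw 92.88 -> rz 0.0013 then dx -0.0006 dy 0.0008
```

View pics/c3.png

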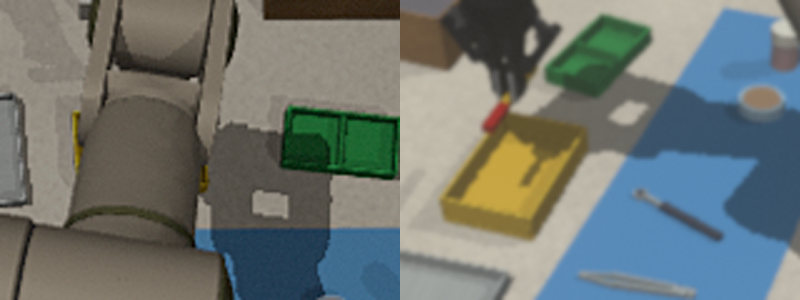

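The scalpel is held above the tub, with its red cap at about (495,115) in the right-hand crop. I'm lowering it now.

>>> {"name": "arm_command", "arguments": {"deltas": [{"rx":0,"ry":0,"rz":0,"dx":0,"dy":0,"dz":0.03,"fingers":0},{"rx":0,"ry":0,"rz":0,"dx":0,"dy":0,"dz":0.03,"fingers":0},{"rx":0,"ry":0,"rz":0,"dx":0,"dy":0,"dz":0.028,"fingers":0},{"rx":0,"ry":0,"rz":0,"dx":0,"dy":0,"dz":0.015,"fingers":0},{"rx":0,"ry":0,"rz":0,"dx":0,"dy":0,"dz":0.007,"fingers":0},{"rx":0,"ry":0,"rz":0,"dx":0,"dy":0,"dz":0.004,"fingers":0},{"rx":0,"ry":0,"rz":0,"dx":0,"dy":0,"dz":0,"fingers":0},{"rx":0,"ry":0,"rz":0,"dx":0,"dy":0,"dz":0,"fingers":0}]}}

```text
time_s: 9.3
position: [0.6339, 0.0103, 0.0113]
tool_rot: [[-0.049, 0.999, 0.002], [0.999, 0.049, -0.0], [-0.0, 0.001, -1.0]]
ft_force: [0.4, 0.2, 0.6]
grip_width: 0.0095
gripper_force: 39.2
```

>>> {"name": "arm_command", "arguments": {"deltas": [{"rx":0,"ry":0,"rz":0,"dx":0,"dy":0,"dz":0,"fingers":0.035},{"rx":0,"ry":0,"rz":0,"dx":0,"dy":0,"dz":0,"fingers":0.035},{"rx":0,"ry":0,"rz":0,"dx":0,"dy":0,"dz":0,"fingers":0.035},{"rx":0,"ry":0,"rz":0,"dx":0,"dy":0,"dz":-0.02,"fingers":0.035},{"rx":0,"ry":0,"rz":0,"dx":0,"dy":0,"dz":-0.03,"fingers":0.035},{"rx":0,"ry":0,"rz":0,"dx":0,"dy":0,"dz":-0.035,"fingers":0.035},{"rx":0,"ry":0,"rz":0,"dx":0,"dy":0,"dz":-0.035,"fingers":0.035}]}}

```text
time_s: 10.0
position: [0.6333, 0.0105, 0.1316]
tool_rot: [[-0.05, 0.999, -0.0], [0.999, 0.05, 0.0], [0.0, -0.0, -1.0]]
ft_force: [0.7, 0.0, 0.1]
grip_width: 0.0349
gripper_force: 0.0
```

Run:
```python
from h import *
plan(.4456,-.0003,-18)
```

```text
t 10.0 pos [0.6333 0.0105 0.1316] yaw 92.84 -> rz 1.9346 then dx -0.1752 dy 0.0683
```

>>> {"name": "arm_command", "arguments": {"deltas": [{"rx":0,"ry":0,"rz":0.1488,"dx":0,"dy":0,"dz":0,"fingers":0.04},{"rx":0,"ry":0,"rz":0.1488,"dx":0,"dy":0,"dz":0,"fingers":0.04},{"rx":0,"ry":0,"rz":0.1488,"dx":0,"dy":0,"dz":0,"fingers":0.04},{"rx":0,"ry":0,"rz":0.1488,"dx":0,"dy":0,"dz":0,"fingers":0.04},{"rx":0,"ry":0,"rz":0.1488,"dx":0,"dy":0,"dz":0,"fingers":0.04},{"rx":0,"ry":0,"rz":0.1488,"dx":0,"dy":0,"dz":0,"fingers":0.04},{"rx":0,"ry":0,"rz":0.1488,"dx":0,"dy":0,"dz":0,"fingers":0.04},{"rx":0,"ry":0,"rz":0.1488,"dx":0,"dy":0,"dz":0,"fingers":0.04},{"rx":0,"ry":0,"rz":0.1488,"dx":0,"dy":0,"dz":0,"fingers":0.04},{"rx":0,"ry":0,"rz":0.1488,"dx":0,"dy":0,"dz":0,"fingers":0.04},{"rx":0,"ry":0,"rz":0.1488,"dx":0,"dy":0,"dz":0,"fingers":0.04},{"rx":0,"ry":0,"rz":0.1488,"dx":0,"dy":0,"dz":0,"fingers":0.04}]}}

```text
time_s: 11.2
position: [0.6335, 0.0105, 0.1304]
tool_rot: [[0.985, -0.17, 0.0], [-0.17, -0.985, 0.0], [0.0, -0.0, -1.0]]
ft_force: [-0.6, -0.5, -0.2]
grip_width: 0.0398
gripper_force: 0.0
```

>>> {"name": "arm_command", "arguments": {"deltas": [{"rx":0,"ry":0,"rz":0.1488,"dx":0,"dy":0,"dz":0,"fingers":0.04},{"rx":0,"ry":0,"rz":0,"dx":-0.0292,"dy":0.0114,"dz":0,"fingers":0.04},{"rx":0,"ry":0,"rz":0,"dx":-0.0292,"dy":0.0114,"dz":0,"fingers":0.04},{"rx":0,"ry":0,"rz":0,"dx":-0.0292,"dy":0.0114,"dz":0,"fingers":0.04},{"rx":0,"ry":0,"rz":0,"dx":-0.0292,"dy":0.0114,"dz":0,"fingers":0.04},{"rx":0,"ry":0,"rz":0,"dx":-0.0292,"dy":0.0114,"dz":0,"fingers":0.04},{"rx":0,"ry":0,"rz":0,"dx":-0.0292,"dy":0.0114,"dz":0,"fingers":0.04},{"rx":0,"ry":0,"rz":0,"dx":0,"dy":0,"dz":0.03,"fingers":0.04},{"rx":0,"ry":0,"rz":0,"dx":0,"dy":0,"dz":0.03,"fingers":0.04},{"rx":0,"ry":0,"rz":0,"dx":0,"dy":0,"dz":0.03,"fingers":0.04},{"rx":0,"ry":0,"rz":0,"dx":0,"dy":0,"dz":0,"fingers":0.04}]}}

```text
time_s: 12.3
position: [0.4442, -0.0001, 0.0382]
tool_rot: [[0.951, -0.309, -0.006], [-0.309, -0.951, 0.002], [-0.006, 0.0, -1.0]]
ft_force: [-0.6, 0.2, 1.0]
grip_width: 0.0399
gripper_force: 0.0
```

Run:
```python
from h import *
from rig import env
plan(.4456,-.0003,-18)
a=env.get_image("top")["color"][100:220,250:410];b=env.get_image("side")["color"][130:250,170:330]
cv2.imwrite("pics/c4.png",np.hstack([cv2.resize(c,None,fx=2.5,fy=2.5,interpolation=cv2.INTER_CUBIC) for c in(a,b)]))
```

```text
t 12.3 pos [ 4.442e-01 -1.000e-04  3.820e-02] yaw -18.0 -> rz 0.0 then dx 0.0014 dy -0.0003
```

View pics/c4.png

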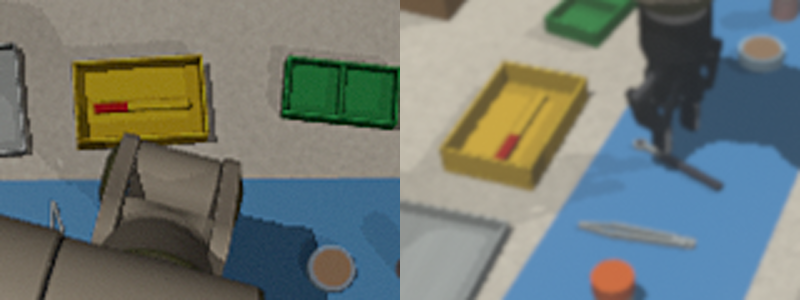

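The scalpel lies flat in the tub, at about (140,107) in the left crop. Next is the spoon.

>>> {"name": "arm_command", "arguments": {"deltas": [{"rx":0,"ry":0,"rz":0,"dx":0,"dy":0,"dz":0.015,"fingers":0.04},{"rx":0,"ry":0,"rz":0,"dx":0,"dy":0,"dz":0.012,"fingers":0.04},{"rx":0,"ry":0,"rz":0,"dx":0,"dy":0,"dz":0.006,"fingers":0.04},{"rx":0,"ry":0,"rz":0,"dx":0,"dy":0,"dz":0.0025,"fingers":0.04},{"rx":0,"ry":0,"rz":0,"dx":0,"dy":0,"dz":0,"fingers":0.04}]}}

```text
time_s: 12.9
position: [0.4462, -0.0006, 0.0054]
tool_rot: [[0.951, -0.309, 0.001], [-0.309, -0.951, -0.0], [0.001, -0.0, -1.0]]
ft_force: [-0.7, -0.1, 0.1]
grip_width: 0.0396
gripper_force: 0.0
```

>>> {"name": "arm_command", "arguments": {"deltas": [{"rx":0,"ry":0,"rz":0,"dx":0,"dy":0,"dz":0,"fingers":0},{"rx":0,"ry":0,"rz":0,"dx":0,"dy":0,"dz":0,"fingers":0},{"rx":0,"ry":0,"rz":0,"dx":0,"dy":0,"dz":0,"fingers":0},{"rx":0,"ry":0,"rz":0,"dx":0,"dy":0,"dz":0,"fingers":0},{"rx":0,"ry":0,"rz":0,"dx":0,"dy":0,"dz":0,"fingers":0},{"rx":0,"ry":0,"rz":0,"dx":0,"dy":0,"dz":-0.01,"fingers":0},{"rx":0,"ry":0,"rz":0,"dx":0,"dy":0,"dz":-0.02,"fingers":0},{"rx":0,"ry":0,"rz":0,"dx":0,"dy":0,"dz":-0.03,"fingers":0},{"rx":0,"ry":0,"rz":0,"dx":0,"dy":0,"dz":-0.03,"fingers":0},{"rx":0,"ry":0,"rz":0,"dx":0,"dy":0,"dz":-0.03,"fingers":0}]}}

```text
time_s: 13.9
position: [0.4454, -0.0004, 0.1267]
tool_rot: [[0.951, -0.309, 0.0], [-0.309, -0.951, -0.0], [0.0, -0.0, -1.0]]
ft_force: [-0.3, -0.1, 0.2]
grip_width: 0.0077
gripper_force: 39.0
```

Run:
```python
from h import *
# tray pose (.6351,.2555) yaw 4.4; spoon far at tray x=+32
c,s=np.cos(np.radians(4.4)),np.sin(np.radians(4.4))
print(.635+.03*c,.2555+.03*s, .635-.035*c,.2555-.035*s)
plan(.635+.03*c,.2555+.03*s,94.4)
```

```text
0.6649115825668076 0.25780157084380456 0.6001031536720578 0.2528148340155614
t 13.9 pos [ 4.454e-01 -4.000e-04  1.267e-01] yaw -17.99 -> rz -1.9615 then dx 0.2406 dy 0.2387
```

>>> {"name": "arm_command", "arguments": {"deltas": [{"rx":0,"ry":0,"rz":-0.1401,"dx":0,"dy":0,"dz":0,"fingers":0},{"rx":0,"ry":0,"rz":-0.1401,"dx":0,"dy":0,"dz":0,"fingers":0},{"rx":0,"ry":0,"rz":-0.1401,"dx":0,"dy":0,"dz":0,"fingers":0},{"rx":0,"ry":0,"rz":-0.1401,"dx":0,"dy":0,"dz":0,"fingers":0},{"rx":0,"ry":0,"rz":-0.1401,"dx":0,"dy":0,"dz":0,"fingers":0},{"rx":0,"ry":0,"rz":-0.1401,"dx":0,"dy":0,"dz":0,"fingers":0},{"rx":0,"ry":0,"rz":-0.1401,"dx":0,"dy":0,"dz":0,"fingers":0},{"rx":0,"ry":0,"rz":-0.1401,"dx":0,"dy":0,"dz":0,"fingers":0},{"rx":0,"ry":0,"rz":-0.1401,"dx":0,"dy":0,"dz":0,"fingers":0},{"rx":0,"ry":0,"rz":-0.1401,"dx":0,"dy":0,"dz":0,"fingers":0},{"rx":0,"ry":0,"rz":-0.1401,"dx":0,"dy":0,"dz":0,"fingers":0},{"rx":0,"ry":0,"rz":-0.1401,"dx":0,"dy":0,"dz":0,"fingers":0}]}}

```text
time_s: 15.1
position: [0.4456, -0.0005, 0.1255]
tool_rot: [[0.196, 0.981, 0.0], [0.981, -0.196, -0.0], [-0.0, 0.0, -1.0]]
ft_force: [-0.1, -0.3, -0.5]
grip_width: 0.0075
gripper_force: 39.0
```

>>> {"name": "arm_command", "arguments": {"deltas": [{"rx":0,"ry":0,"rz":-0.1401,"dx":0,"dy":0,"dz":0,"fingers":0},{"rx":0,"ry":0,"rz":-0.1401,"dx":0,"dy":0,"dz":0,"fingers":0},{"rx":0,"ry":0,"rz":0,"dx":0.0241,"dy":0.0239,"dz":0,"fingers":0},{"rx":0,"ry":0,"rz":0,"dx":0.0241,"dy":0.0239,"dz":0,"fingers":0},{"rx":0,"ry":0,"rz":0,"dx":0.0241,"dy":0.0239,"dz":0,"fingers":0},{"rx":0,"ry":0,"rz":0,"dx":0.0241,"dy":0.0239,"dz":0,"fingers":0},{"rx":0,"ry":0,"rz":0,"dx":0.0241,"dy":0.0239,"dz":0,"fingers":0},{"rx":0,"ry":0,"rz":0,"dx":0.0241,"dy":0.0239,"dz":0,"fingers":0},{"rx":0,"ry":0,"rz":0,"dx":0.0241,"dy":0.0239,"dz":0,"fingers":0},{"rx":0,"ry":0,"rz":0,"dx":0.0241,"dy":0.0239,"dz":0,"fingers":0},{"rx":0,"ry":0,"rz":0,"dx":0.0241,"dy":0.0239,"dz":0,"fingers":0},{"rx":0,"ry":0,"rz":0,"dx":0.0241,"dy":0.0239,"dz":0,"fingers":0}]}}

```text
time_s: 16.3
position: [0.666, 0.2592, 0.1257]
tool_rot: [[-0.077, 0.997, -0.0], [0.997, 0.077, -0.0], [-0.0, -0.0, -1.0]]
ft_force: [0.7, -0.6, -0.4]
grip_width: 0.0078
gripper_force: 39.1
```

>>> {"name": "arm_command", "arguments": {"deltas": [{"rx":0,"ry":0,"rz":0,"dx":0,"dy":0,"dz":0,"fingers":0},{"rx":0,"ry":0,"rz":0,"dx":0,"dy":0,"dz":0.02,"fingers":0},{"rx":0,"ry":0,"rz":0,"dx":0,"dy":0,"dz":0.03,"fingers":0},{"rx":0,"ry":0,"rz":0,"dx":0,"dy":0,"dz":0.02,"fingers":0},{"rx":0,"ry":0,"rz":0,"dx":0,"dy":0,"dz":0,"fingers":0}]}}

```text
time_s: 16.8
position: [0.6638, 0.2573, 0.0523]
tool_rot: [[-0.076, 0.997, -0.006], [0.997, 0.076, -0.001], [-0.001, -0.006, -1.0]]
ft_force: [-0.4, -0.4, -0.0]
grip_width: 0.0079
gripper_force: 39.2
```

Run:
```python
from h import *
plan(.6649,.2578,94.4)
```

```text
t 16.8 pos [0.6638 0.2573 0.0523] yaw 94.37 -> rz -0.0005 then dx 0.0005 dy 0.0012
```

>>> {"name": "arm_command", "arguments": {"deltas": [{"rx":0,"ry":0,"rz":0,"dx":0,"dy":0,"dz":0.02,"fingers":0},{"rx":0,"ry":0,"rz":0,"dx":0,"dy":0,"dz":0.015,"fingers":0},{"rx":0,"ry":0,"rz":0,"dx":0,"dy":0,"dz":0.008,"fingers":0},{"rx":0,"ry":0,"rz":0,"dx":0,"dy":0,"dz":0.003,"fingers":0},{"rx":0,"ry":0,"rz":0,"dx":0,"dy":0,"dz":0,"fingers":0},{"rx":0,"ry":0,"rz":0,"dx":0,"dy":0,"dz":0,"fingers":0}]}}

```text
time_s: 17.4
position: [0.666, 0.2582, 0.0097]
tool_rot: [[-0.077, 0.997, 0.001], [0.997, 0.077, 0.0], [0.0, 0.001, -1.0]]
ft_force: [-0.8, -0.1, -0.5]
grip_width: 0.0081
gripper_force: 39.1
```

>>> {"name": "arm_command", "arguments": {"deltas": [{"rx":0,"ry":0,"rz":0,"dx":0,"dy":0,"dz":0,"fingers":0.03},{"rx":0,"ry":0,"rz":0,"dx":0,"dy":0,"dz":0,"fingers":0.03},{"rx":0,"ry":0,"rz":0,"dx":0,"dy":0,"dz":0,"fingers":0.03},{"rx":0,"ry":0,"rz":0,"dx":0,"dy":0,"dz":-0.02,"fingers":0.03},{"rx":0,"ry":0,"rz":0,"dx":0,"dy":0,"dz":-0.03,"fingers":0.03},{"rx":0,"ry":0,"rz":0,"dx":0,"dy":0,"dz":-0.035,"fingers":0.03},{"rx":0,"ry":0,"rz":0,"dx":0,"dy":0,"dz":-0.035,"fingers":0.03}]}}

```text
time_s: 18.1
position: [0.6655, 0.258, 0.1301]
tool_rot: [[-0.077, 0.997, -0.0], [0.997, 0.077, -0.0], [-0.0, -0.0, -1.0]]
ft_force: [0.8, -1.1, -0.4]
grip_width: 0.0299
gripper_force: 0.0
```

Run:
```python
from h import *
plan(.4462,.1172,7.7)
```

```text
t 18.1 pos [0.6655 0.258  0.1301] yaw 94.39 -> rz 1.513 then dx -0.2361 dy 0.1102
```

>>> {"name": "arm_command", "arguments": {"deltas": [{"rx":0,"ry":0,"rz":0.1375,"dx":0,"dy":0,"dz":0,"fingers":0.04},{"rx":0,"ry":0,"rz":0.1375,"dx":0,"dy":0,"dz":0,"fingers":0.04},{"rx":0,"ry":0,"rz":0.1375,"dx":0,"dy":0,"dz":0,"fingers":0.04},{"rx":0,"ry":0,"rz":0.1375,"dx":0,"dy":0,"dz":0,"fingers":0.04},{"rx":0,"ry":0,"rz":0.1375,"dx":0,"dy":0,"dz":0,"fingers":0.04},{"rx":0,"ry":0,"rz":0.1375,"dx":0,"dy":0,"dz":0,"fingers":0.04},{"rx":0,"ry":0,"rz":0.1375,"dx":0,"dy":0,"dz":0,"fingers":0.04},{"rx":0,"ry":0,"rz":0.1375,"dx":0,"dy":0,"dz":0,"fingers":0.04},{"rx":0,"ry":0,"rz":0.1375,"dx":0,"dy":0,"dz":0,"fingers":0.04},{"rx":0,"ry":0,"rz":0.1375,"dx":0,"dy":0,"dz":0,"fingers":0.04},{"rx":0,"ry":0,"rz":0.1375,"dx":0,"dy":0,"dz":0,"fingers":0.04}]}}

```text
time_s: 19.2
position: [0.6656, 0.258, 0.1289]
tool_rot: [[0.992, 0.129, 0.0], [0.129, -0.992, -0.0], [0.0, 0.0, -1.0]]
ft_force: [-1.0, -0.2, 1.5]
grip_width: 0.0401
gripper_force: 0.0
```

>>> {"name": "arm_command", "arguments": {"deltas": [{"rx":0,"ry":0,"rz":0,"dx":-0.0295,"dy":0.0138,"dz":0,"fingers":0.04},{"rx":0,"ry":0,"rz":0,"dx":-0.0295,"dy":0.0138,"dz":0,"fingers":0.04},{"rx":0,"ry":0,"rz":0,"dx":-0.0295,"dy":0.0138,"dz":0,"fingers":0.04},{"rx":0,"ry":0,"rz":0,"dx":-0.0295,"dy":0.0138,"dz":0,"fingers":0.04},{"rx":0,"ry":0,"rz":0,"dx":-0.0295,"dy":0.0138,"dz":0,"fingers":0.04},{"rx":0,"ry":0,"rz":0,"dx":-0.0295,"dy":0.0138,"dz":0,"fingers":0.04},{"rx":0,"ry":0,"rz":0,"dx":-0.0295,"dy":0.0138,"dz":0,"fingers":0.04},{"rx":0,"ry":0,"rz":0,"dx":-0.0295,"dy":0.0138,"dz":0,"fingers":0.04},{"rx":0,"ry":0,"rz":0,"dx":0,"dy":0,"dz":0.03,"fingers":0.04},{"rx":0,"ry":0,"rz":0,"dx":0,"dy":0,"dz":0.03,"fingers":0.04},{"rx":0,"ry":0,"rz":0,"dx":0,"dy":0,"dz":0.03,"fingers":0.04},{"rx":0,"ry":0,"rz":0,"dx":0,"dy":0,"dz":0,"fingers":0.04}]}}

```text
time_s: 20.4
position: [0.445, 0.1168, 0.0367]
tool_rot: [[0.991, 0.134, -0.006], [0.134, -0.991, -0.0], [-0.006, -0.001, -1.0]]
ft_force: [-0.4, -0.5, 0.8]
grip_width: 0.0403
gripper_force: 0.0
```

Run:
```python
from h import *
from rig import env
plan(.4462,.1172,7.7)
a=env.get_image("top")["color"][100:220,190:350];b=env.get_image("side")["color"][180:300,120:280]
cv2.imwrite("pics/c5.png",np.hstack([cv2.resize(c,None,fx=2.5,fy=2.5,interpolation=cv2.INTER_CUBIC) for c in(a,b)]))
```

```text
t 20.4 pos [0.445  0.1168 0.0367] yaw 7.72 -> rz 0.0003 then dx 0.0012 dy -0.0002
```

View pics/c5.png

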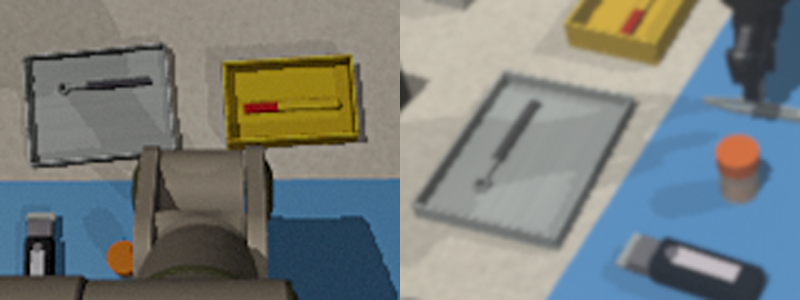

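The spoon lies flat on the tray floor, at about (105,85) in the left crop. Next, the forceps.

>>> {"name": "arm_command", "arguments": {"deltas": [{"rx":0,"ry":0,"rz":0,"dx":0,"dy":0,"dz":0.015,"fingers":0.04},{"rx":0,"ry":0,"rz":0,"dx":0,"dy":0,"dz":0.012,"fingers":0.04},{"rx":0,"ry":0,"rz":0,"dx":0,"dy":0,"dz":0.005,"fingers":0.04},{"rx":0,"ry":0,"rz":0,"dx":0,"dy":0,"dz":0.002,"fingers":0.04},{"rx":0,"ry":0,"rz":0,"dx":0,"dy":0,"dz":0,"fingers":0.04}]}}

```text
time_s: 21.0
position: [0.4471, 0.117, 0.0055]
tool_rot: [[0.991, 0.135, 0.001], [0.135, -0.991, 0.0], [0.001, 0.0, -1.0]]
ft_force: [0.2, 0.4, 0.3]
grip_width: 0.04
gripper_force: 0.0
```

>>> {"name": "arm_command", "arguments": {"deltas": [{"rx":0,"ry":0,"rz":0,"dx":0,"dy":0,"dz":0,"fingers":0},{"rx":0,"ry":0,"rz":0,"dx":0,"dy":0,"dz":0,"fingers":0},{"rx":0,"ry":0,"rz":0,"dx":0,"dy":0,"dz":0,"fingers":0},{"rx":0,"ry":0,"rz":0,"dx":0,"dy":0,"dz":0,"fingers":0},{"rx":0,"ry":0,"rz":0,"dx":0,"dy":0,"dz":0,"fingers":0},{"rx":0,"ry":0,"rz":0,"dx":0,"dy":0,"dz":-0.01,"fingers":0},{"rx":0,"ry":0,"rz":0,"dx":0,"dy":0,"dz":-0.02,"fingers":0},{"rx":0,"ry":0,"rz":0,"dx":0,"dy":0,"dz":-0.03,"fingers":0},{"rx":0,"ry":0,"rz":0,"dx":0,"dy":0,"dz":-0.03,"fingers":0},{"rx":0,"ry":0,"rz":0,"dx":0,"dy":0,"dz":-0.03,"fingers":0}]}}

```text
time_s: 22.0
position: [0.4463, 0.1169, 0.1268]
tool_rot: [[0.991, 0.135, 0.0], [0.135, -0.991, -0.0], [0.0, 0.0, -1.0]]
ft_force: [0.0, 0.3, -0.6]
grip_width: 0.0126
gripper_force: 39.2
```

Run:
```python
from h import *
plan(.603,.2545,94.4)
```

```text
t 22.0 pos [0.4463 0.1169 0.1268] yaw 7.73 -> rz -1.5127 then dx 0.1252 dy 0.1668
```

>>> {"name": "arm_command", "arguments": {"deltas": [{"rx":0,"ry":0,"rz":-0.1375,"dx":0,"dy":0,"dz":0,"fingers":0},{"rx":0,"ry":0,"rz":-0.1375,"dx":0,"dy":0,"dz":0,"fingers":0},{"rx":0,"ry":0,"rz":-0.1375,"dx":0,"dy":0,"dz":0,"fingers":0},{"rx":0,"ry":0,"rz":-0.1375,"dx":0,"dy":0,"dz":0,"fingers":0},{"rx":0,"ry":0,"rz":-0.1375,"dx":0,"dy":0,"dz":0,"fingers":0},{"rx":0,"ry":0,"rz":-0.1375,"dx":0,"dy":0,"dz":0,"fingers":0},{"rx":0,"ry":0,"rz":-0.1375,"dx":0,"dy":0,"dz":0,"fingers":0},{"rx":0,"ry":0,"rz":-0.1375,"dx":0,"dy":0,"dz":0,"fingers":0},{"rx":0,"ry":0,"rz":-0.1375,"dx":0,"dy":0,"dz":0,"fingers":0},{"rx":0,"ry":0,"rz":-0.1375,"dx":0,"dy":0,"dz":0,"fingers":0},{"rx":0,"ry":0,"rz":-0.1375,"dx":0,"dy":0,"dz":0,"fingers":0}]}}

```text
time_s: 23.1
position: [0.4465, 0.1169, 0.1256]
tool_rot: [[-0.082, 0.997, 0.0], [0.997, 0.082, -0.0], [-0.0, 0.0, -1.0]]
ft_force: [0.6, 1.1, -0.1]
grip_width: 0.0124
gripper_force: 39.2
```

>>> {"name": "arm_command", "arguments": {"deltas": [{"rx":0,"ry":0,"rz":0,"dx":0.0209,"dy":0.0278,"dz":0,"fingers":0},{"rx":0,"ry":0,"rz":0,"dx":0.0209,"dy":0.0278,"dz":0,"fingers":0},{"rx":0,"ry":0,"rz":0,"dx":0.0209,"dy":0.0278,"dz":0,"fingers":0},{"rx":0,"ry":0,"rz":0,"dx":0.0209,"dy":0.0278,"dz":0,"fingers":0},{"rx":0,"ry":0,"rz":0,"dx":0.0209,"dy":0.0278,"dz":0,"fingers":0},{"rx":0,"ry":0,"rz":0,"dx":0.0209,"dy":0.0278,"dz":0,"fingers":0},{"rx":0,"ry":0,"rz":0,"dx":0,"dy":0,"dz":0,"fingers":0},{"rx":0,"ry":0,"rz":0,"dx":0,"dy":0,"dz":0.02,"fingers":0},{"rx":0,"ry":0,"rz":0,"dx":0,"dy":0,"dz":0.03,"fingers":0},{"rx":0,"ry":0,"rz":0,"dx":0,"dy":0,"dz":0.02,"fingers":0},{"rx":0,"ry":0,"rz":0,"dx":0,"dy":0,"dz":0,"fingers":0}]}}

```text
time_s: 24.2
position: [0.6015, 0.254, 0.0527]
tool_rot: [[-0.076, 0.997, -0.006], [0.997, 0.076, -0.001], [-0.001, -0.006, -1.0]]
ft_force: [-0.2, -0.0, -0.6]
grip_width: 0.0123
gripper_force: 39.2
```

>>> {"name": "arm_command", "arguments": {"deltas": [{"rx":0,"ry":0,"rz":0,"dx":0,"dy":0,"dz":0.02,"fingers":0},{"rx":0,"ry":0,"rz":0,"dx":0,"dy":0,"dz":0.015,"fingers":0},{"rx":0,"ry":0,"rz":0,"dx":0,"dy":0,"dz":0.008,"fingers":0},{"rx":0,"ry":0,"rz":0,"dx":0,"dy":0,"dz":0.003,"fingers":0},{"rx":0,"ry":0,"rz":0,"dx":0,"dy":0,"dz":0,"fingers":0},{"rx":0,"ry":0,"rz":0,"dx":0,"dy":0,"dz":0,"fingers":0}]}}

```text
time_s: 24.8
position: [0.6038, 0.2548, 0.0099]
tool_rot: [[-0.077, 0.997, 0.001], [0.997, 0.077, 0.0], [0.0, 0.001, -1.0]]
ft_force: [-0.5, -0.6, -0.5]
grip_width: 0.0122
gripper_force: 39.2
```

>>> {"name": "arm_command", "arguments": {"deltas": [{"rx":0,"ry":0,"rz":0,"dx":0,"dy":0,"dz":0,"fingers":0.032},{"rx":0,"ry":0,"rz":0,"dx":0,"dy":0,"dz":0,"fingers":0.032},{"rx":0,"ry":0,"rz":0,"dx":0,"dy":0,"dz":0,"fingers":0.032},{"rx":0,"ry":0,"rz":0,"dx":0,"dy":0,"dz":-0.02,"fingers":0.032},{"rx":0,"ry":0,"rz":0,"dx":0,"dy":0,"dz":-0.03,"fingers":0.032},{"rx":0,"ry":0,"rz":0,"dx":0,"dy":0,"dz":-0.035,"fingers":0.032},{"rx":0,"ry":0,"rz":0,"dx":0,"dy":0,"dz":-0.035,"fingers":0.032}]}}

```text
time_s: 25.5
position: [0.6031, 0.2547, 0.1301]
tool_rot: [[-0.077, 0.997, -0.0], [0.997, 0.077, -0.0], [-0.0, -0.0, -1.0]]
ft_force: [-0.1, 0.2, -0.4]
grip_width: 0.032
gripper_force: 0.0
```

Run:
```python
from h import *
plan(.4248,.2188,83.1)
```

```text
t 25.5 pos [0.6031 0.2547 0.1301] yaw 94.39 -> rz 0.197 then dx -0.057 dy -0.1727
```

>>> {"name": "arm_command", "arguments": {"deltas": [{"rx":0,"ry":0,"rz":0.0985,"dx":0,"dy":0,"dz":0,"fingers":0.085},{"rx":0,"ry":0,"rz":0.0985,"dx":0,"dy":0,"dz":0,"fingers":0.085},{"rx":0,"ry":0,"rz":0,"dx":-0.0095,"dy":-0.0288,"dz":0,"fingers":0.085},{"rx":0,"ry":0,"rz":0,"dx":-0.0095,"dy":-0.0288,"dz":0,"fingers":0.085},{"rx":0,"ry":0,"rz":0,"dx":-0.0095,"dy":-0.0288,"dz":0,"fingers":0.085},{"rx":0,"ry":0,"rz":0,"dx":-0.0095,"dy":-0.0288,"dz":0,"fingers":0.085},{"rx":0,"ry":0,"rz":0,"dx":-0.0095,"dy":-0.0288,"dz":0,"fingers":0.085},{"rx":0,"ry":0,"rz":0,"dx":-0.0095,"dy":-0.0288,"dz":0,"fingers":0.085},{"rx":0,"ry":0,"rz":0,"dx":0,"dy":0,"dz":0.025,"fingers":0.085},{"rx":0,"ry":0,"rz":0,"dx":0,"dy":0,"dz":0.025,"fingers":0.085},{"rx":0,"ry":0,"rz":0,"dx":0,"dy":0,"dz":0,"fingers":0.085},{"rx":0,"ry":0,"rz":0,"dx":0,"dy":0,"dz":0,"fingers":0.085}]}}

```text
time_s: 26.7
position: [0.4252, 0.219, 0.0793]
tool_rot: [[0.12, 0.993, -0.0], [0.993, -0.12, -0.0], [-0.0, -0.0, -1.0]]
ft_force: [0.8, -0.5, 0.3]
grip_width: 0.0851
gripper_force: 0.0
```

Run:
```python
from h import *
from rig import env
import pickle
plan(.4248,.2188,83.1)
A=env.get_image("top");B=env.get_image("side");pickle.dump((A,B),open("P2.pkl","wb"))
a=A["color"][100:220,190:350];b=B["color"][180:300,150:310]
cv2.imwrite("pics/c6.png",np.hstack([cv2.resize(c,None,fx=2.5,fy=2.5,interpolation=cv2.INTER_CUBIC) for c in(a,b)]))
```

```text
t 26.7 pos [0.4252 0.219  0.0793] yaw 83.1 -> rz 0.0 then dx -0.0002 dy -0.0004
```

View pics/c6.png

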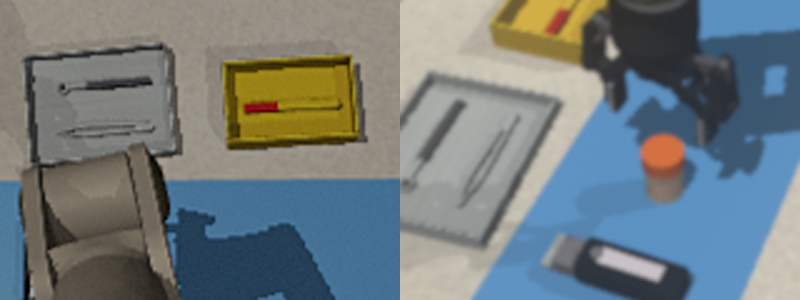

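The forceps and spoon lie side by side in the tray, and the open fingers are centred over the orange jar. Next I grip it by the lid.

>>> {"name": "arm_command", "arguments": {"deltas": [{"rx":0,"ry":0,"rz":0,"dx":0,"dy":0,"dz":0.02,"fingers":0.085},{"rx":0,"ry":0,"rz":0,"dx":0,"dy":0,"dz":0.02,"fingers":0.085},{"rx":0,"ry":0,"rz":0,"dx":0,"dy":0,"dz":0.01,"fingers":0.085},{"rx":0,"ry":0,"rz":0,"dx":0,"dy":0,"dz":0,"fingers":0.085},{"rx":0,"ry":0,"rz":0,"dx":0,"dy":0,"dz":0,"fingers":0.03},{"rx":0,"ry":0,"rz":0,"dx":0,"dy":0,"dz":0,"fingers":0.03},{"rx":0,"ry":0,"rz":0,"dx":0,"dy":0,"dz":0,"fingers":0.03},{"rx":0,"ry":0,"rz":0,"dx":0,"dy":0,"dz":0,"fingers":0.03},{"rx":0,"ry":0,"rz":0,"dx":0,"dy":0,"dz":0,"fingers":0.03},{"rx":0,"ry":0,"rz":0,"dx":0,"dy":0,"dz":0,"fingers":0.03}]}}

```text
time_s: 27.8
position: [0.4253, 0.219, 0.0297]
tool_rot: [[0.12, 0.993, 0.002], [0.993, -0.12, 0.0], [0.001, 0.002, -1.0]]
ft_force: [-0.7, 0.2, 5.7]
grip_width: 0.0409
gripper_force: 39.7
```

>>> {"name": "arm_command", "arguments": {"deltas": [{"rx":0,"ry":0,"rz":0,"dx":0,"dy":0,"dz":-0.01,"fingers":0.03},{"rx":0,"ry":0,"rz":0,"dx":0,"dy":0,"dz":-0.02,"fingers":0.03},{"rx":0,"ry":0,"rz":0,"dx":0,"dy":0,"dz":-0.03,"fingers":0.03},{"rx":0,"ry":0,"rz":0,"dx":0,"dy":0,"dz":-0.04,"fingers":0.03},{"rx":0,"ry":0,"rz":0,"dx":0,"dy":0,"dz":0,"fingers":0.03}]}}

```text
time_s: 28.3
position: [0.4269, 0.2195, 0.1338]
tool_rot: [[0.12, 0.993, 0.009], [0.993, -0.12, 0.002], [0.003, 0.009, -1.0]]
ft_force: [0.4, -0.4, -2.0]
grip_width: 0.0411
gripper_force: 40.6
```

Run:
```python
from h import *
plan(.6523,-.2161,83.1)
```

```text
t 28.3 pos [0.4269 0.2195 0.1338] yaw 83.12 -> rz 0.0003 then dx -0.4054 dy 0.2761
```

>>> {"name": "arm_command", "arguments": {"deltas": [{"rx":0,"ry":0,"rz":0,"dx":-0.0337,"dy":0.0231,"dz":0,"fingers":0.03},{"rx":0,"ry":0,"rz":0,"dx":-0.0337,"dy":0.0231,"dz":0,"fingers":0.03},{"rx":0,"ry":0,"rz":0,"dx":-0.0337,"dy":0.0231,"dz":0,"fingers":0.03},{"rx":0,"ry":0,"rz":0,"dx":-0.0337,"dy":0.0231,"dz":0,"fingers":0.03},{"rx":0,"ry":0,"rz":0,"dx":-0.0337,"dy":0.0231,"dz":0,"fingers":0.03},{"rx":0,"ry":0,"rz":0,"dx":-0.0337,"dy":0.0231,"dz":0,"fingers":0.03},{"rx":0,"ry":0,"rz":0,"dx":-0.0337,"dy":0.0231,"dz":0,"fingers":0.03},{"rx":0,"ry":0,"rz":0,"dx":-0.0337,"dy":0.0231,"dz":0,"fingers":0.03},{"rx":0,"ry":0,"rz":0,"dx":-0.0337,"dy":0.0231,"dz":0,"fingers":0.03},{"rx":0,"ry":0,"rz":0,"dx":-0.0337,"dy":0.0231,"dz":0,"fingers":0.03},{"rx":0,"ry":0,"rz":0,"dx":-0.0337,"dy":0.0231,"dz":0,"fingers":0.03},{"rx":0,"ry":0,"rz":0,"dx":-0.0337,"dy":0.0231,"dz":0,"fingers":0.03}]}}

```text
time_s: 29.5
position: [0.6518, -0.2173, 0.1287]
tool_rot: [[0.12, 0.993, -0.001], [0.993, -0.12, 0.0], [0.0, -0.001, -1.0]]
ft_force: [0.3, 0.8, -0.7]
grip_width: 0.0408
gripper_force: 40.6
```

>>> {"name": "arm_command", "arguments": {"deltas": [{"rx":0,"ry":0,"rz":0,"dx":0,"dy":0,"dz":0,"fingers":0.03},{"rx":0,"ry":0,"rz":0,"dx":0,"dy":0,"dz":0,"fingers":0.03},{"rx":0,"ry":0,"rz":0,"dx":0,"dy":0,"dz":0.03,"fingers":0.03},{"rx":0,"ry":0,"rz":0,"dx":0,"dy":0,"dz":0.02,"fingers":0.03},{"rx":0,"ry":0,"rz":0,"dx":0,"dy":0,"dz":0,"fingers":0.03},{"rx":0,"ry":0,"rz":0,"dx":0,"dy":0,"dz":0,"fingers":0.03}]}}

```text
time_s: 30.1
position: [0.6516, -0.215, 0.0796]
tool_rot: [[0.119, 0.993, 0.0], [0.993, -0.119, 0.0], [0.0, 0.0, -1.0]]
ft_force: [-0.1, -0.3, -0.5]
grip_width: 0.0411
gripper_force: 40.7
```

Run:
```python
from h import *
from rig import env
plan(.6523,-.2161,83.1)
A=env.get_image("top");B=env.get_image("side")
for q in("jar_caddy","jar_orange","jar_white"):
    print(q,[(np.round(d["location"]),round(d["p"],2)) for d in env.tip_of(q,B)[:3]])
a=A["color"][90:230,310:470];b=B["color"][60:200,200:360]
cv2.imwrite("pics/c7.png",np.hstack([cv2.resize(c,None,fx=2.5,fy=2.5,interpolation=cv2.INTER_CUBIC) for c in(a,b)]))
```

```text
t 30.1 pos [ 0.6516 -0.215   0.0796] yaw 83.16 -> rz 0.001 then dx -0.001 dy 0.0008
jar_caddy [(array([248., 133.]), 0.96)]
jar_orange [(array([243., 130.]), 0.81), (array([299., 342.]), 0.72), (array([260., 393.]), 0.57)]
jar_white [(array([242., 130.]), 0.15)]
```

View pics/c7.png

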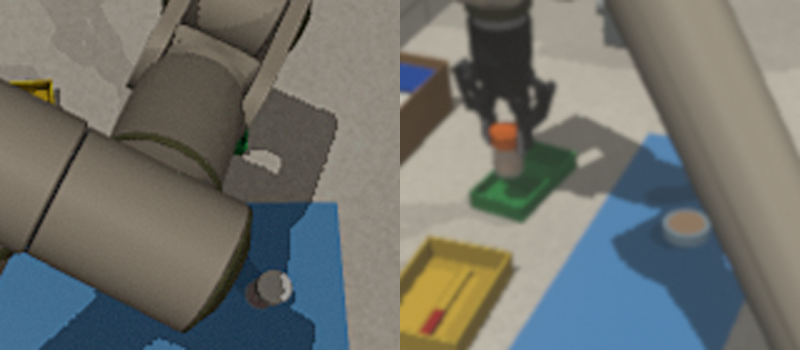

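The orange jar hangs over the compartment nearest the tub. The white jar's lid shows in the top view at about (419.6,204.8). Lowering now.

>>> {"name": "arm_command", "arguments": {"deltas": [{"rx":0,"ry":0,"rz":0,"dx":-0.001,"dy":0.0008,"dz":0.015,"fingers":0.03},{"rx":0,"ry":0,"rz":0,"dx":0,"dy":0,"dz":0.015,"fingers":0.03},{"rx":0,"ry":0,"rz":0,"dx":0,"dy":0,"dz":0.01,"fingers":0.03},{"rx":0,"ry":0,"rz":0,"dx":0,"dy":0,"dz":0.004,"fingers":0.03},{"rx":0,"ry":0,"rz":0,"dx":0,"dy":0,"dz":0.001,"fingers":0.03},{"rx":0,"ry":0,"rz":0,"dx":0,"dy":0,"dz":0,"fingers":0.03}]}}

```text
time_s: 30.95
position: [0.6523, -0.2171, 0.0339]
tool_rot: [[0.12, 0.993, 0.0], [0.993, -0.12, -0.0], [-0.0, 0.0, -1.0]]
ft_force: [0.2, -0.3, -1.0]
grip_width: 0.0407
gripper_force: 40.8
```

>>> {"name": "arm_command", "arguments": {"deltas": [{"rx":0,"ry":0,"rz":0,"dx":0,"dy":0,"dz":0,"fingers":0.085},{"rx":0,"ry":0,"rz":0,"dx":0,"dy":0,"dz":0,"fingers":0.085},{"rx":0,"ry":0,"rz":0,"dx":0,"dy":0,"dz":0,"fingers":0.085},{"rx":0,"ry":0,"rz":0,"dx":0,"dy":0,"dz":0,"fingers":0.085},{"rx":0,"ry":0,"rz":0,"dx":0,"dy":0,"dz":-0.015,"fingers":0.085},{"rx":0,"ry":0,"rz":0,"dx":0,"dy":0,"dz":-0.03,"fingers":0.085},{"rx":0,"ry":0,"rz":0,"dx":0,"dy":0,"dz":-0.04,"fingers":0.085},{"rx":0,"ry":0,"rz":0,"dx":0,"dy":0,"dz":-0.01,"fingers":0.085}]}}

```text
time_s: 31.75
position: [0.6538, -0.2177, 0.1351]
tool_rot: [[0.12, 0.993, 0.008], [0.993, -0.12, -0.004], [-0.003, 0.008, -1.0]]
ft_force: [-0.7, -0.3, 0.5]
grip_width: 0.0851
gripper_force: 0.0
```

Run:
```python
from h import *
import pickle
P=pickle.load(open("P0.pkl","rb"));w=world(P["top"],(419.6,204.8),.058)
print(w,world(P["side"],(324.6,120.3),.058));plan(w[0],w[1],83.1)
```

```text
[ 0.41526232 -0.33272024  0.058     ] [ 0.41630744 -0.33141812  0.058     ]
t 31.75 pos [ 0.6538 -0.2177  0.1351] yaw 83.11 -> rz 0.0002 then dx -0.1428 dy -0.223
```

>>> {"name": "arm_command", "arguments": {"deltas": [{"rx":0,"ry":0,"rz":0,"dx":-0.0178,"dy":-0.0276,"dz":0,"fingers":0.085},{"rx":0,"ry":0,"rz":0,"dx":-0.0178,"dy":-0.0276,"dz":0,"fingers":0.085},{"rx":0,"ry":0,"rz":0,"dx":-0.0178,"dy":-0.0276,"dz":0,"fingers":0.085},{"rx":0,"ry":0,"rz":0,"dx":-0.0178,"dy":-0.0276,"dz":0,"fingers":0.085},{"rx":0,"ry":0,"rz":0,"dx":-0.0178,"dy":-0.0276,"dz":0,"fingers":0.085},{"rx":0,"ry":0,"rz":0,"dx":-0.0178,"dy":-0.0276,"dz":0,"fingers":0.085},{"rx":0,"ry":0,"rz":0,"dx":-0.0178,"dy":-0.0276,"dz":0,"fingers":0.085},{"rx":0,"ry":0,"rz":0,"dx":-0.0178,"dy":-0.0276,"dz":0,"fingers":0.085},{"rx":0,"ry":0,"rz":0,"dx":0,"dy":0,"dz":0.025,"fingers":0.085},{"rx":0,"ry":0,"rz":0,"dx":0,"dy":0,"dz":0.025,"fingers":0.085},{"rx":0,"ry":0,"rz":0,"dx":0,"dy":0,"dz":0,"fingers":0.085},{"rx":0,"ry":0,"rz":0,"dx":0,"dy":0,"dz":0,"fingers":0.085}]}}

```text
time_s: 32.95
position: [0.4162, -0.332, 0.0796]
tool_rot: [[0.12, 0.993, 0.0], [0.993, -0.12, -0.0], [-0.0, 0.0, -1.0]]
ft_force: [0.5, -0.1, 0.5]
grip_width: 0.0853
gripper_force: 0.0
```

Run:
```python
from h import *
from rig import env
plan(.4158,-.332,83.1)
A=env.get_image("top");B=env.get_image("side")
a=A["color"][90:230,310:470];b=B["color"][60:200,220:380]
cv2.imwrite("pics/c8.png",np.hstack([cv2.resize(c,None,fx=2.5,fy=2.5,interpolation=cv2.INTER_CUBIC) for c in(a,b)]))
```

```text
t 32.95 pos [ 0.4162 -0.332   0.0796] yaw 83.11 -> rz 0.0002 then dx -0.0 dy -0.0004
```

View pics/c8.png

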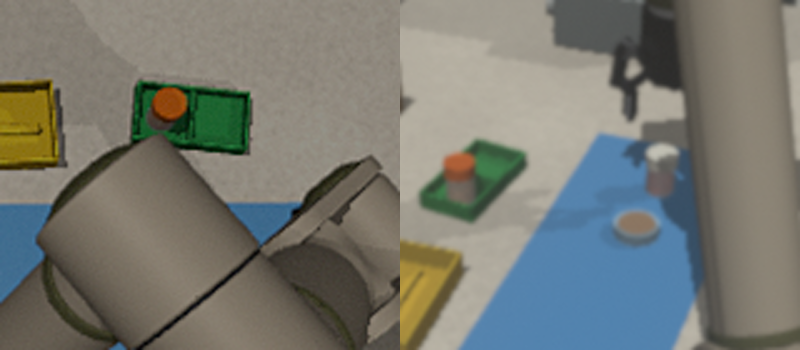

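The orange jar stands upright in the left compartment. Next I grip the white one.

>>> {"name": "arm_command", "arguments": {"deltas": [{"rx":0,"ry":0,"rz":0,"dx":0,"dy":0,"dz":0.02,"fingers":0.085},{"rx":0,"ry":0,"rz":0,"dx":0,"dy":0,"dz":0.02,"fingers":0.085},{"rx":0,"ry":0,"rz":0,"dx":0,"dy":0,"dz":0.01,"fingers":0.085},{"rx":0,"ry":0,"rz":0,"dx":0,"dy":0,"dz":0,"fingers":0.085},{"rx":0,"ry":0,"rz":0,"dx":0,"dy":0,"dz":0,"fingers":0.03},{"rx":0,"ry":0,"rz":0,"dx":0,"dy":0,"dz":0,"fingers":0.03},{"rx":0,"ry":0,"rz":0,"dx":0,"dy":0,"dz":0,"fingers":0.03},{"rx":0,"ry":0,"rz":0,"dx":0,"dy":0,"dz":0,"fingers":0.03},{"rx":0,"ry":0,"rz":0,"dx":0,"dy":0,"dz":0,"fingers":0.03},{"rx":0,"ry":0,"rz":0,"dx":0,"dy":0,"dz":0,"fingers":0.03}]}}

```text
time_s: 34.05
position: [0.4162, -0.3322, 0.0298]
tool_rot: [[0.12, 0.993, 0.001], [0.993, -0.12, -0.001], [-0.001, 0.001, -1.0]]
ft_force: [-0.8, 1.5, 5.6]
grip_width: 0.0409
gripper_force: 39.9
```

>>> {"name": "arm_command", "arguments": {"deltas": [{"rx":0,"ry":0,"rz":0,"dx":0,"dy":0,"dz":-0.01,"fingers":0.03},{"rx":0,"ry":0,"rz":0,"dx":0,"dy":0,"dz":-0.02,"fingers":0.03},{"rx":0,"ry":0,"rz":0,"dx":0,"dy":0,"dz":-0.03,"fingers":0.03},{"rx":0,"ry":0,"rz":0,"dx":0,"dy":0,"dz":-0.04,"fingers":0.03},{"rx":0,"ry":0,"rz":0,"dx":0,"dy":0,"dz":0,"fingers":0.03},{"rx":0,"ry":0,"rz":0,"dx":0,"dy":0,"dz":0,"fingers":0.03}]}}

```text
time_s: 34.65
position: [0.416, -0.3318, 0.1298]
tool_rot: [[0.12, 0.993, 0.001], [0.993, -0.12, -0.001], [-0.001, 0.001, -1.0]]
ft_force: [0.3, 0.8, -0.5]
grip_width: 0.0404
gripper_force: 40.5
```

Run:
```python
from h import *
plan(.6437,-.2878,83.1)
```

```text
t 34.65 pos [ 0.416  -0.3318  0.1298] yaw 83.11 -> rz 0.0001 then dx 0.0711 dy 0.2208
```

>>> {"name": "arm_command", "arguments": {"deltas": [{"rx":0,"ry":0,"rz":0,"dx":0.0089,"dy":0.0276,"dz":0,"fingers":0.03},{"rx":0,"ry":0,"rz":0,"dx":0.0089,"dy":0.0276,"dz":0,"fingers":0.03},{"rx":0,"ry":0,"rz":0,"dx":0.0089,"dy":0.0276,"dz":0,"fingers":0.03},{"rx":0,"ry":0,"rz":0,"dx":0.0089,"dy":0.0276,"dz":0,"fingers":0.03},{"rx":0,"ry":0,"rz":0,"dx":0.0089,"dy":0.0276,"dz":0,"fingers":0.03},{"rx":0,"ry":0,"rz":0,"dx":0.0089,"dy":0.0276,"dz":0,"fingers":0.03},{"rx":0,"ry":0,"rz":0,"dx":0.0089,"dy":0.0276,"dz":0,"fingers":0.03},{"rx":0,"ry":0,"rz":0,"dx":0.0089,"dy":0.0276,"dz":0,"fingers":0.03},{"rx":0,"ry":0,"rz":0,"dx":0,"dy":0,"dz":0,"fingers":0.03},{"rx":0,"ry":0,"rz":0,"dx":0,"dy":0,"dz":0.025,"fingers":0.03},{"rx":0,"ry":0,"rz":0,"dx":0,"dy":0,"dz":0.025,"fingers":0.03},{"rx":0,"ry":0,"rz":0,"dx":0,"dy":0,"dz":0,"fingers":0.03}]}}

```text
time_s: 35.85
position: [0.6412, -0.2866, 0.0739]
tool_rot: [[0.121, 0.993, -0.008], [0.993, -0.12, 0.005], [0.004, -0.009, -1.0]]
ft_force: [-0.8, 1.1, -0.5]
grip_width: 0.0407
gripper_force: 40.6
```

Run:
```python
from h import *
plan(.6437,-.2878,83.1)
```

```text
t 35.85 pos [ 0.6412 -0.2866  0.0739] yaw 83.08 -> rz -0.0004 then dx -0.0009 dy 0.0026
```

>>> {"name": "arm_command", "arguments": {"deltas": [{"rx":0,"ry":0,"rz":0,"dx":0,"dy":0,"dz":0,"fingers":0.03},{"rx":0,"ry":0,"rz":0,"dx":0,"dy":0,"dz":0.015,"fingers":0.03},{"rx":0,"ry":0,"rz":0,"dx":0,"dy":0,"dz":0.015,"fingers":0.03},{"rx":0,"ry":0,"rz":0,"dx":0,"dy":0,"dz":0.01,"fingers":0.03},{"rx":0,"ry":0,"rz":0,"dx":0,"dy":0,"dz":0.004,"fingers":0.03},{"rx":0,"ry":0,"rz":0,"dx":0,"dy":0,"dz":0.001,"fingers":0.03},{"rx":0,"ry":0,"rz":0,"dx":0,"dy":0,"dz":0,"fingers":0.03}]}}

```text
time_s: 36.55
position: [0.6439, -0.2877, 0.0341]
tool_rot: [[0.12, 0.993, 0.0], [0.993, -0.12, -0.0], [-0.0, 0.001, -1.0]]
ft_force: [0.2, 0.7, -1.1]
grip_width: 0.0409
gripper_force: 40.9
```

>>> {"name": "arm_command", "arguments": {"deltas": [{"rx":0,"ry":0,"rz":0,"dx":0,"dy":0,"dz":0,"fingers":0.085},{"rx":0,"ry":0,"rz":0,"dx":0,"dy":0,"dz":0,"fingers":0.085},{"rx":0,"ry":0,"rz":0,"dx":0,"dy":0,"dz":0,"fingers":0.085},{"rx":0,"ry":0,"rz":0,"dx":0,"dy":0,"dz":0,"fingers":0.085},{"rx":0,"ry":0,"rz":0,"dx":0,"dy":0,"dz":-0.015,"fingers":0.085},{"rx":0,"ry":0,"rz":0,"dx":0,"dy":0,"dz":-0.03,"fingers":0.085},{"rx":0,"ry":0,"rz":0,"dx":0,"dy":0,"dz":-0.04,"fingers":0.085},{"rx":0,"ry":0,"rz":0,"dx":0,"dy":0,"dz":-0.04,"fingers":0.085},{"rx":0,"ry":0,"rz":0,"dx":0,"dy":0,"dz":0,"fingers":0.085}]}}

```text
time_s: 37.45
position: [0.6456, -0.2888, 0.167]
tool_rot: [[0.12, 0.993, 0.011], [0.993, -0.12, -0.007], [-0.006, 0.011, -1.0]]
ft_force: [0.1, 0.5, 0.6]
grip_width: 0.0849
gripper_force: 0.0
```

>>> {"name": "arm_command", "arguments": {"deltas": [{"rx":0,"ry":0,"rz":0,"dx":0,"dy":-0.03,"dz":0,"fingers":0.085},{"rx":0,"ry":0,"rz":0,"dx":-0.02,"dy":-0.03,"dz":0,"fingers":0.085},{"rx":0,"ry":0,"rz":0,"dx":-0.02,"dy":-0.03,"dz":0,"fingers":0.085},{"rx":0,"ry":0,"rz":0,"dx":-0.02,"dy":-0.03,"dz":0,"fingers":0.085},{"rx":0,"ry":0,"rz":0,"dx":-0.02,"dy":-0.03,"dz":0,"fingers":0.085},{"rx":0,"ry":0,"rz":0,"dx":-0.02,"dy":-0.03,"dz":0,"fingers":0.085},{"rx":0,"ry":0,"rz":0,"dx":-0.02,"dy":-0.03,"dz":0,"fingers":0.085},{"rx":0,"ry":0,"rz":0,"dx":-0.02,"dy":-0.03,"dz":0,"fingers":0.085},{"rx":0,"ry":0,"rz":0,"dx":0,"dy":0,"dz":0,"fingers":0.085},{"rx":0,"ry":0,"rz":0,"dx":0,"dy":0,"dz":0,"fingers":0.085}]}}

```text
time_s: 38.45
position: [0.3883, -0.3981, 0.1594]
tool_rot: [[0.122, 0.993, 0.001], [0.993, -0.122, -0.0], [-0.0, 0.001, -1.0]]
ft_force: [1.5, 0.8, -0.1]
grip_width: 0.0849
gripper_force: 0.0
```

Run:
```python
from h import *
from rig import env
A=env.get_image("top");B=env.get_image("side")
for n,p in(("t",A),("s",B)):
  for q in("dish","clipper"): print(n,q,[np.round(d["location"],1) for d in env.tip_of(q,p)[:1]])
a=cv2.resize(A["color"][105:245,185:425],None,fx=3.3,fy=2.1*3.3/2.1,interpolation=cv2.INTER_CUBIC)
cv2.imwrite("pics/e1.png",a);cv2.imwrite("pics/e2.png",cv2.resize(B["color"][95:325,110:360],None,fx=2.5,fy=2.5,interpolation=cv2.INTER_CUBIC))
```

```text
t dish []
t clipper [array([204.8, 205.9])]
s dish [array([313.7, 150.9])]
s clipper [array([239.1, 289.8])]
```

View pics/e1.png

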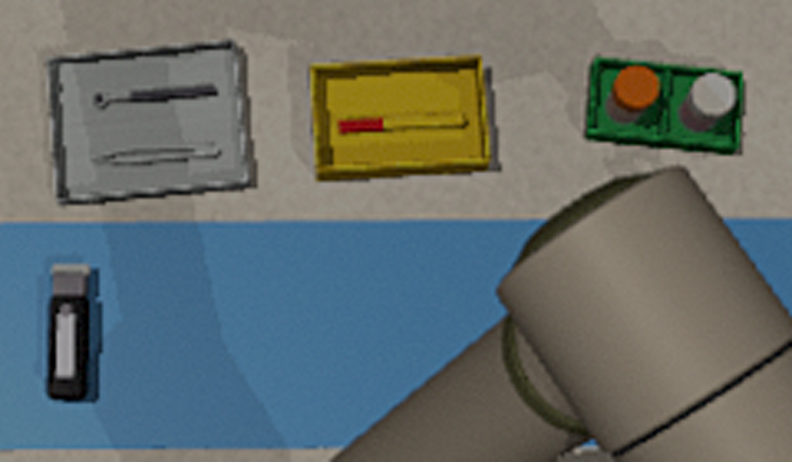

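View pics/e2.png

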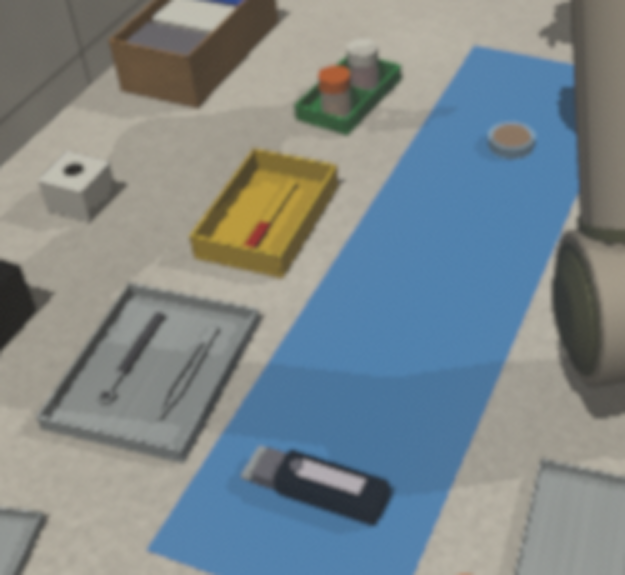

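The pictures show every item in its place: scalpel in the tub, spoon and forceps side by side in the tray, and both jars upright in the caddy. The dish and clipper haven't moved.

```bash
python3 -c "
from rig import env
print(env.close_job())"
```

```text
the job is handed in; nothing more can be done
None
```

I cleared the mat and handed the job in at about 39 s: the scalpel went into the sharps tub first, the spoon and forceps lie side by side in the steel tray, both jars stand upright in the caddy, and the dish and clipper were not moved.

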